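# Change the length stop over to the next flask shell

## Robot

A 7-joint arm with a two-finger parallel gripper is mounted at the origin on a cart in front of the work surface, level with it; the furniture and walls round the work are solid. World frame = base frame: x ahead of the robot, y to its left, z up, the work surface at z = 0. Lengths are in m, angles in rad, forces in N, time in s.
With the tool pointing down it reaches from about 0.425 to 0.875 m from the base axis. Payload 4.7 kg.
Tool frame: the origin (TCP) lies midway between the tips of the shut fingers; the grasp point (between the pads) lies 19 mm behind it; y points along the fingers, x is the direction in which the jaws open and shut, and the axes are right-handed (so a half turn about y gives the same grasp; the last joint's range is limited). The gripper opens to 87 mm and grips with 3 to 60 N. Pads are 19 mm wide; open, the fingers measure 117 mm over their backs; the gripper's body (75 mm by 190 mm) begins 51 mm behind the grasp point.
Start: joints at [1.174, 0.321, -0.07, 1.45, 0.023, 1.371, -0.057], TCP at [0.26, -0.596, 0.223] pointing down, gripper open.
Joint ranges: [-2.86, 2.86], [-0.3, 2.09], [-1.38, 1.24], [0.06, 2.45], [-1.56, 4.7], [0.09, 2.05], [-2.69, 2.69]. Speed limits (rad/s): [2.57, 2.57, 3.14, 3.14, 3.14, 3.14, 3.14].

## Interface

Orientations are given as a unit quaternion [x, y, z, w].
In Python, from rig import * gives the robot as it stands.
- The arm moves only by the tool send_rows, never from a script. Its arguments are lists of equal length, an entry for each row: "offset": the shift along the tool's x, y, z in cm, a list of three; "delta_rot": the turn, a rotation vector about the tool's x, y, z in degrees, a list of three; "claw": the finger opening in cm, from 0 to 8.7. A call has 1 to 20 rows; each row shifts and turns the commanded pose from where the row before left it, along the tool's axes as they then stand; what a row does not reach is not made up. A row lasts 1/12 s, in which the tool goes at most 41.7 mm and 7.16 degrees, less where a joint would pass 70% of its speed; a pose out of reach is approached as far as the arm can. A call with a gripper value outside its range is refused whole. The fingers move at their own pace and stop on an object; "squeeze" is the grip in N (left out, the last holds). Time passes only in rows, so rows that do not move let the fingers close. It gives the time, the measured TCP pose, the force and the opening at its end, in the units of the state.
- read_state(): the state, without advancing time (a new reading comes with each control period).
- camera(name): name is "scene" or "top"; returns a dict with "image" (384x512x3 uint8, red, green, blue), "fx", "fy", "cx", "cy" (pixels), "R" (3x3) and "t" (3): a world point X has camera coordinates R X + t. Camera axes: x right, y down, z forward; pixel columns grow to the right and rows downward; lengths in m; the calibration is good to about 2 mm. A picture is of the moment at which its call begins. There is no depth.
- hand_in(): hands the job in, once; it reports no verdict.
Trained networks look in a picture, given as the dict that the camera call returned (one of the last four; its "shot" number tells which), for a name from the list of things; names that differ only in an ending like _2 or _b are one class to them, and where a whole thing is asked for, a point or a joint stands for the part that bears it (a point fixed in the world has none). Each returns a list of dicts, best first, with "p" (0 to 1); they miss things now and then, are a little off and sometimes report something else, mostly with a low value. They report only what shows in the picture. A call takes as long as a camera call.
- look_for(picture, query): "extent" ([left, top, width, height] as shares, 0 to 1, of the picture: columns of its width, rows of its height, round what is visible of it).
- regions_of(picture, query): "mask" (384x512 bool, what is visible of it) and "extent" ([left, top, width, height] as shares, 0 to 1, of the picture: columns of its width, rows of its height, round what is visible of it).
The state is a dict: "clock": time; "joint_pos": joint angles; "joint_velocities": joint speeds; "joint_efforts": joint torques, N m; "tcp_pos": TCP position; "orientation": TCP orientation; "ft_force": force on the tool from outside, world axes, zero at the start; "wrist_torque": the same for the moment, N m; "gripper_width": opening from 0.0 (shut) to 1.0 (fully open).
Only numpy, scipy, OpenCV 4.12 (cv2) and the standard library are available. Lean on these libraries where they do the work, as an engineer would, in place of code of your own. Each camera call takes 0.05 s, during which the arm holds its last target.

## Task

The flask shell standing in the yellow tape square is the next job, so change the length stop over to suit it: first push in the red mushroom button until it stays down, so that nobody can cycle the press. Then pull up the black knob, slide the stop to the neighbouring hole at which that shell will just fit between fence and stop pad, and let the pin into the hole, without disturbing the two shells or the caliper. Finish still holding the knob, pressing the pin fully home, and do not let go, because I will tighten the clamp screw while you hold it.

Things in the scene. Friction and masses are not known exactly. Their poses are not given: they have to be found in the camera images.
- gauge: length gauge, fixed: grey plate 150 x 300 x 10 mm (local x -65 to +85 mm), on the robot's side a square drilled tube with a blue sliding sleeve, behind it two thin rails for a shell, a fence at the right end. Origin: on the bench. y runs along the tube (+y to the left, away from the fence), x from tube to rails. Tube axis x = -25 mm, end blocks (64 mm high) at y = +-130 to +-150 mm
- hole_left (a point): centre of the tube's left (+y) hole, on the tube's top face, 58 mm above the bench; hole 10 mm wide, 47 mm from the middle hole. Right setting for the tall shell
- hole_right (a point): centre of the tube's right (-y, fence side) hole, on the tube's top face, 58 mm above the bench; hole 10 mm wide, 47 mm from the middle hole. Right setting for the short shell
- fence_face (a point): middle of the white face of the fence (70 mm wide, top 88 mm above the bench) against which the foot of a shell will stand
- stop_pad (a point): middle of the black face of the round stop pad (42 mm in diameter, top 83 mm above the bench) that the sleeve carries over the rails, looking at the fence; it lies 65 mm in gauge x and 29.5 mm in gauge y from the knob's axis
- length_stop (a joint): position of the blue sleeve along the gauge's +y in m: 0 = middle hole, where it starts pinned; +0.047 = left hole, -0.047 = right hole; stops at +-0.055. Clear length from fence to stop pad = 159.5 mm + this value: 206.5 mm at the left hole, 112.5 mm at the right. Sleeve 44 x 80 mm, top 64 mm above the bench; slides with about 2.5 N friction and can be moved by the knob
- plunger (a joint): height of the spring pin with its knob in m: 0 = fully home in the hole. Left alone the tired spring leaves it at about 0.003, still in the hole: it is fully home only while the knob is pressed down (2 to 3 N, then it meets its shoulder). The 8 mm round-nosed pin is clear of the tube from 0.010; upper stop 0.015. Pulling up takes 4 to 6 N
- knob: black plunger knob, an upright cylinder 25 mm in diameter and 28 mm tall on the middle of the sleeve, above a steel barrel (19 mm in diameter, 80 mm above the bench). Origin: on the plunger axis, level with the bench when fully home; the knob reaches from 81 to 109.5 mm above it. Free all round; moves up with the plunger and along the tube with the sleeve
- knob_top (a point): centre of the knob's top face; 109.5 mm above the bench when fully home, about 112.5 mm at rest
- stop_button (a joint): travel of the red mushroom button in m: 0 = out, 0.008 = fully in. It takes about 8 N to start it; once past half way (0.004) it snaps in and stays in by itself
- stop_button_top (a point): centre of the top of the red mushroom (41 mm in diameter) of the press's cordless stop station, a yellow box 76 x 76 mm fixed on the bench; 91 mm above the bench when out, 83 mm when in; a thin stub aerial 29 mm off its axis is lower than 85 mm. Press straight down
- job_square: square of yellow tape on the bench, 118 mm over the outside, that marks the next job. Origin: its centre, on the bench
- tall_shell: loose steel flask shell, 69 mm in diameter and 205 mm tall, upright; origin: centre of its underside
- short_shell: loose steel conical flask shell, 71 mm in diameter and 111 mm tall, upright; origin: centre of its underside
- digital_caliper: loose caliper, 70 x 232 x 10 mm, lying flat near the front edge of the bench; origin: middle of its underside

How it is judged:
On the way, in this order (a step that is already met when the one before it is completed fails the run):
1. the red button is pushed in and latched (value of joint stop_button above 0.0065 m), for 0.2 s.
2. the pin is drawn clear of the middle hole, the sleeve still there (value of joint plunger above 0.0095 m and value of joint length_stop between -0.006 and 0.006 m), for 0.05 s.
3. the pin has entered the hole that suits the shell in the tape square (((horizontal distance between tall_shell and job_square below 0.06 m and value of joint length_stop between 0.044 and 0.05 m) or (horizontal distance between short_shell and job_square below 0.06 m and value of joint length_stop between -0.05 and -0.044 m)) and value of joint plunger below 0.006 m), for 0.1 s.
At the end, for the whole second after the job is handed in: red button still in (over 6.5 mm); sleeve within 3 mm of the hole that suits the shell in the tape square (+47 mm for the tall one, -47 mm for the short one) and at rest; pin less than 1.2 mm from fully home; fingers still on the knob with over 1 N (value of joint stop_button above 0.0065 m and ((horizontal distance between tall_shell and job_square below 0.06 m and value of joint length_stop between 0.044 and 0.05 m) or (horizontal distance between short_shell and job_square below 0.06 m and value of joint length_stop between -0.05 and -0.044 m)) and value of joint plunger below 0.0012 m and contact force between the fingers and knob above 1 N and velocity of joint length_stop between -0.005 and 0.005 m/s); the arm keeps its last pose, push and grip.
It fails at once if the sleeve is moved before the red button is in (value of joint stop_button below 0.004 m and (value of joint length_stop below -0.008 m or value of joint length_stop above 0.008 m)).
It fails at once if a shell is knocked or shifted (distance of any of tall_shell, short_shell from where it was at the start of the episode above 0.02 m or angle between any of tall_shell, short_shell's own z axis and vertical above 0.3 rad).
It fails at once if the caliper is shifted (distance of digital_caliper from where it was at the start of the episode above 0.02 m).
It also fails if it takes over 45 s, if anything falls off the work surface, if the arm or the gripper's body presses on something with over 40 N, if the wrist force passes 120 N, or if a joint passes its speed limit or range.

## Working session

There is one attempt and no reset: what is moved stays moved. The work goes in short steps, Python scripts to look and compute and a tool call to move; the robot and the scene stay as the last step left them, time stands still between calls to the robot, and variables do not carry over. Pictures are saved under pics/ and viewed, and the job is handed in when it is done.

Besides the shell and the picture viewer there is one more tool, called after "Request:" in YAML: its name, and indented under it one key for each argument. send_rows: Moves the arm, as the interface text tells. Its arguments: {"type":"object","properties":{"offset":{"type":"array"},"delta_rot":{"type":"array"},"claw":{"type":"array"},"squeeze":{"type":"number"}},"required":["offset","delta_rot","claw"]}

```bash
ls; mkdir -p pics; python3 - <<'E'
from rig import *
import cv2
print(read_state())
for n in ("scene","top"):
    c=camera(n); print(n,c["shot"],c["fx"],c["fy"],c["cx"],c["cy"],c["R"],c["t"])
    cv2.imwrite(f"pics/{n}0.png",cv2.resize(c["image"][:,:,::-1],(800,600)))
    for q in ["gauge","knob","stop_button","job_square","tall_shell","short_shell","digital_caliper"]:
        print(q,[(round(d["p"],2),[round(v,3) for v in d["extent"]]) for d in look_for(c,q)][:3])
E
```

```text
pics
{'clock': 0.0, 'joint_pos': array([ 1.17412351,  0.32187509, -0.07006639,  1.4516987 ,  0.02260442,
        1.3707952 , -0.05690755]), 'joint_velocities': array([-1.82025374e-04,  9.19132754e-04, -9.03080033e-04, -2.06865226e-05,
       -6.62688831e-04, -1.42393109e-04,  9.89861645e-04]), 'joint_efforts': array([-2.17192942e-04, -4.91294825e+01, -4.04057242e-01, -3.12525415e+01,
       -6.37814845e-02,  4.38063231e-02,  1.86629118e-04]), 'tcp_pos': array([ 0.25927228, -0.59543412,  0.22141565]), 'orientation': array([-0.59111226,  0.38812475, -0.3869075 ,  0.59181759]), 'ft_force': array([ 0.6307518 ,  0.72080525, -0.88823441]), 'wrist_torque': array([-0.03159535, -0.01458391, -0.00477551]), 'gripper_width': 0.9979798034082381}
scene 1 434.1055981420017 434.1055981420017 261.49981841466916 195.65691497438755 [[-0.81120771 -0.58417412 -0.02612766]
 [-0.22059967  0.34710175 -0.91151312]
 [ 0.54155133 -0.73366271 -0.41044023]] [0.43343656 0.19612177 1.26013357]
gauge [(0.82, [0.417, 0.475, 0.168, 0.158]), (0.63, [0.506, 0.499, 0.009, 0.025])]
knob [(0.59, [0.407, 0.475, 0.169, 0.16
[... 314 characters left out ...]
, 0.063, 0.078])]
top 2 368.8402848799306 368.8402848799306 247.7020062344326 192.6149214122681 [[ 1.86634650e-02 -9.99824193e-01  1.80484547e-03]
 [-9.97704955e-01 -1.87413604e-02 -6.50659987e-02]
 [ 6.50883850e-02 -5.86346285e-04 -9.97879331e-01]] [0.02257593 0.54207164 1.13678133]
gauge [(0.65, [0.384, 0.418, 0.209, 0.151]), (0.29, [0.455, 0.443, 0.056, 0.11])]
knob [(0.51, [0.483, 0.52, 0.011, 0.012])]
stop_button [(0.7, [0.265, 0.507, 0.031, 0.033])]
job_square [(0.69, [0.664, 0.391, 0.074, 0.1]), (0.31, [0.459, 0.449, 0.045, 0.114])]
tall_shell [(0.83, [0.689, 0.376, 0.083, 0.088])]
short_shell [(0.59, [0.222, 0.337, 0.057, 0.063])]
digital_caliper [(0.87, [0.523, 0.618, 0.14, 0.056])]
```

View pictures.

View pics/scene0.png

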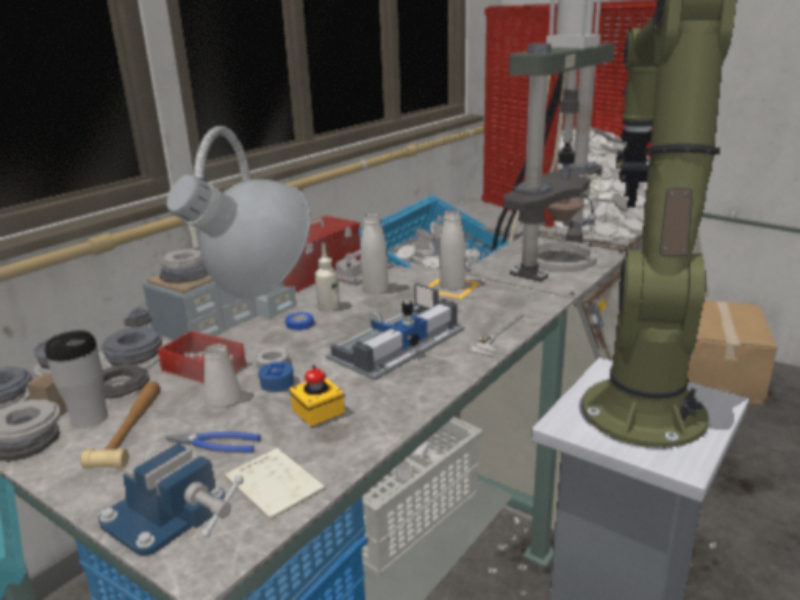

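View pics/top0.png

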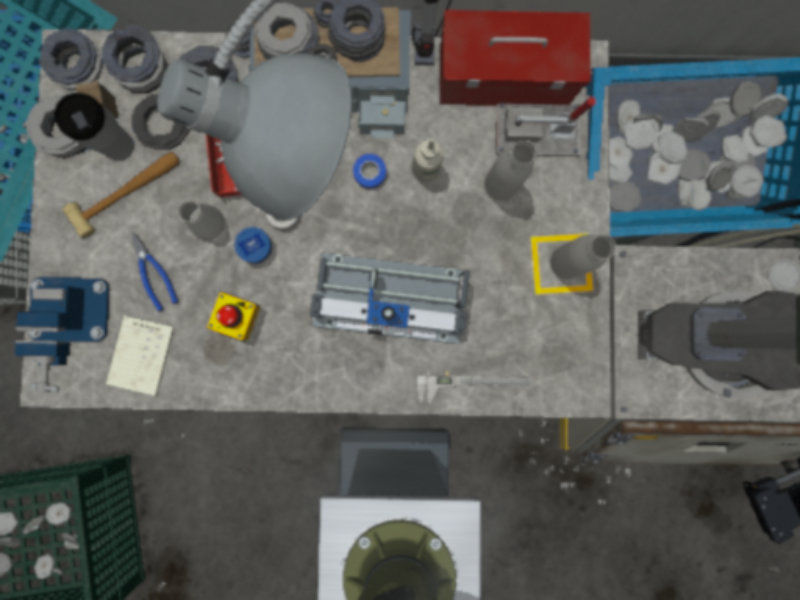

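```bash
cat > h.py <<'E'
import numpy as np, cv2
def proj(c,X):
    q=c["R"]@np.asarray(X,float)+np.ravel(c["t"]); return np.array([c["fx"]*q[0]/q[2]+c["cx"],c["fy"]*q[1]/q[2]+c["cy"]])
def ray(c,u,v):
    d=c["R"].T@np.array([(u-c["cx"])/c["fx"],(v-c["cy"])/c["fy"],1.]); return -c["R"].T@np.ravel(c["t"]),d
def atz(c,u,v,z):
    o,d=ray(c,u,v); return o+d*(z-o[2])/d[2]
def tri(c1,p1,c2,p2):
    A=[];b=[]
    for c,p in((c1,p1),(c2,p2)):
        o,d=ray(c,*p); d=d/np.linalg.norm(d); P=np.eye(3)-np.outer(d,d); A.append(P);b.append(P@o)
    x=np.linalg.solve(A[0]+A[1],b[0]+b[1]); r=[np.linalg.norm(P@x-q) for P,q in zip(A,b)]
    return x,r
def crop(c,x0,y0,w,h,s,fn):
    cv2.imwrite(fn,cv2.resize(c["image"][y0:y0+h,x0:x0+w,::-1],None,fx=s,fy=s,interpolation=cv2.INTER_CUBIC))
E
python3 - <<'E'
from rig import *
from h import *
import pickle
S=camera("scene");T=camera("top")
pickle.dump((S,T),open("c0.pkl","wb"))
crop(S,170,170,160,115,5,"pics/s_crop.png")
crop(T,120,140,190,110,4,"pics/t_crop.png")
P={}
for n,c in(("S",S),("T",T)):
    for q in ["stop_button","knob","tall_shell","short_shell","digital_caliper","gauge"]:
        r=regions_of(c,q)
        for d in r[:2]:
            ys,xs=np.nonzero(d["mask"]); print(n,q,round(d["p"],2),xs.mean().round(1),ys.mean().round(1),xs.min(),xs.max(),ys.min(),ys.max(),len(xs))
E
```

```text
S stop_button 0.53 201.0 240.4 195 208 236 245 111
S knob 0.61 260.3 196.6 256 265 192 201 80
S tall_shell 0.81 289.0 160.5 281 297 134 184 768
S short_shell 0.6 140.4 241.7 131 154 220 260 750
S digital_caliper 0.77 314.5 216.0 300 333 200 227 271
S gauge 0.68 254.9 213.9 210 294 181 241 2471
T stop_button 0.66 144.7 201.3 138 151 195 208 143
T stop_button 0.45 249.6 190.6 199 299 162 218 4495
T knob 0.51 247.9 199.9 245 251 197 203 39
T tall_shell 0.65 372.3 163.2 352 393 150 178 835
T short_shell 0.61 128.8 140.1 114 143 129 152 518
T digital_caliper 0.73 292.6 244.2 267 339 238 253 417
T digital_caliper 0.73 245.9 198.4 235 261 171 213 492
T gauge 0.56 249.3 190.5 198 299 162 219 4538
```

```bash
python3 - <<'E'
import pickle
from h import *
S,T=pickle.load(open("c0.pkl","rb"))
out={}
for n,c in(("S",S),("T",T)):
    hsv=cv2.cvtColor(c["image"],cv2.COLOR_RGB2HSV); h,s,v=[hsv[...,i].astype(int) for i in range(3)]
    red=((h<8)|(h>172))&(s>150)&(v>90); blue=(h>100)&(h<125)&(s>140)&(v>50)
    for nm,m in(("red",red),("blue",blue)):
        k,l,st,ce=cv2.connectedComponentsWithStats(m.astype(np.uint8))
        for i in range(1,k):
            if st[i,4]>15: print(n,nm,st[i],ce[i].round(1))
E
```

```text
S red [ 379    0   41   87 1410] [393.7  41.9]
S red [ 309    4   42  127 3149] [324.5  60.3]
S red [351  48   5  17  37] [353.   54.6]
S red [348  70   9  41 151] [351.8  92.2]
S red [349 135   4   7  20] [350.2 137.8]
S red [204 141  26  28 270] [216.2 152.8]
S red [194 170   8  13  48] [197.6 176.6]
S red [101 215  18  24 251] [110.3 227.2]
S red [196 236  12  10  80] [201.3 240.6]
S blue [184 202  16   8  75] [191.5 206.4]
S blue [239 203  33  19 169] [259.9 210.5]
S blue [167 233  20  16 147] [177.8 238.4]
S blue [226 322   5  19  61] [228.1 331.5]
S blue [191 341  43  43 926] [217.5 369. ]
S blue [219 342   8   7  17] [221.9 344.1]
S blue [ 52 353   8   8  27] [ 55.  356.1]
S blue [ 55 357  15  22 118] [ 61.6 366.3]
S blue [198 361   9   8  18] [201.4 363.9]
S blue [ 82 374  16  10  49] [ 89.3 379.2]
S blue [ 68 376   6   8  27] [ 70.5 379.3]
T red [ 284    6   93   47 3873] [330.   29.2]
T red [376  63   4   5  16] [377.6  64.8]
T red [139 105  11  19 143] [143.2 115.4]
T red [140 196  12  13 110] [145.6 201.8]
T blue [ 8  8  7  6 25] [10.7 10.6]
T blue [ 5 18  5  5 18] [ 6.9 19.7]
T blue [15 24  6  5 17] [17.6 25.9]
T blue [ 0 27  5  4 17] [ 2.1 28.4]
T blue [12 32  5  6 19] [13.7 34.4]
T blue [ 6 41  7  5 22] [ 9.  42.7]
T blue [18 47  5  5 20] [20.  48.9]
T blue [ 3 49  5  6 21] [ 5.  51.6]
T blue [13 55  6  6 20] [15.5 57.6]
T blue [ 0 58  5  5 18] [ 1.6 60.1]
T blue [ 9 64  6  5 22] [11.5 65.9]
T blue [ 5 73  6  5 19] [ 7.4 74.8]
T blue [ 7 94  6  5 21] [ 9.1 96.4]
T blue [227  99  20  21 190] [236.3 109.2]
T blue [  3 103   6   5  18] [  5.6 105. ]
T blue [ 12 132   7  17  68] [ 15.8 142.2]
T blue [151 146  22  22 331] [161.7 156.5]
T blue [ 94 163  19  30  86] [104.  176.7]
T blue [ 89 167  14  31  90] [ 94.5 182. ]
T blue [ 26 179  43  39 658] [ 52.6 198.7]
T blue [235 186  26  23 253] [247.1 200.3]
T blue [ 12 192  31  17 370] [ 27.6 200.4]
T blue [ 10 221  28  12 166] [ 24.5 224. ]
```

View pics/s_crop.png

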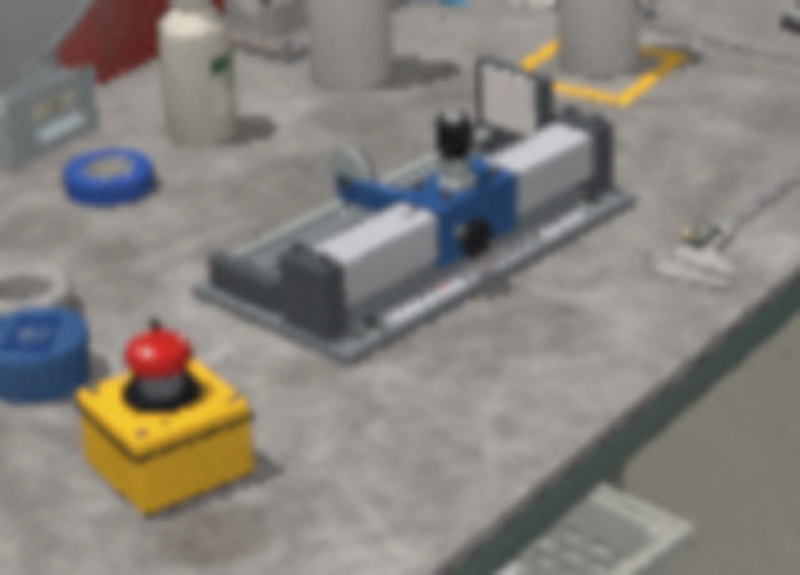

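View pics/t_crop.png

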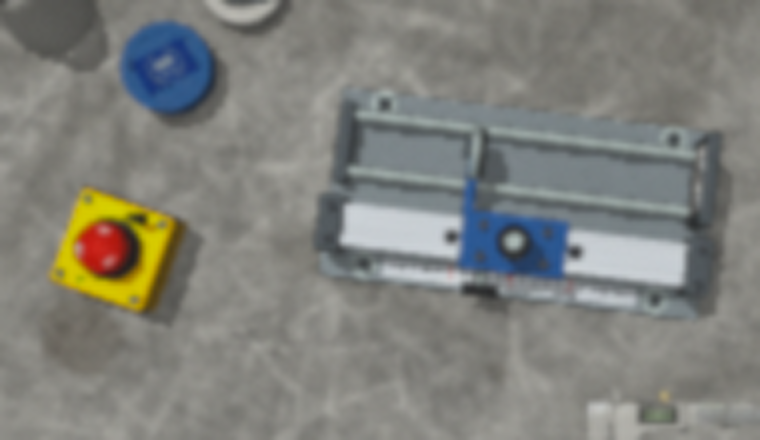

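```bash
python3 - <<'E'
import pickle
from h import *
S,T=pickle.load(open("c0.pkl","rb"))
print("button",tri(S,(201,240.5),T,(145.1,201.6)), atz(T,145.1,201.6,.085))
print("knob",tri(S,(260.3,196.6),T,(248,199.9)),atz(T,248,199.9,.1))
# knob top heights: project
for c in (S,T):
    o=-c["R"].T@np.ravel(c["t"]); print("cam",o)
for nm,uv in dict(L0=(199,210),L1=(204,162),R0=(299,218),R1=(299,171)).items(): print(nm,atz(T,*uv,.01))
for c,p in((S,(289,184)),(T,(352,164)),):print("tallbase",atz(c,*p,0))
print("tall tri top",tri(S,(288.5,136),T,(385,157)))
print("short", tri(S,(138.5,222),T,(123,135)),atz(S,142,257,0))
print("cal",atz(T,267,245,.005),atz(T,339,243,.005))
print("square",[atz(T,*p,0) for p in((340,150),(378,187))])
E
```

```text
button (array([0.50537588, 0.33584974, 0.07847071]), [np.float64(0.00016139056297283697), np.float64(0.0001613905629729557)]) [0.50501961 0.33393187 0.085     ]
knob (array([0.51453145, 0.03112912, 0.09898081]), [np.float64(0.0006487080422322658), np.float64(0.0006487080422321696)]) [0.5150128 0.031509  0.1      ]
cam [-0.28755554  1.10964122  0.70730177]
cam [0.46641496 0.03339767 1.16960028]
L0 [0.48448075 0.18460205 0.01      ]
L1 [0.63660046 0.17291209 0.01      ]
R0 [ 0.46527862 -0.12968233  0.01      ]
R1 [ 0.61361119 -0.12825633  0.01      ]
tallbase [ 0.6176698  -0.31363461  0.        ]
tallbase [ 0.64058262 -0.29881154  0.        ]
tall tri top (array([ 0.63031362, -0.32887599,  0.20262501]), [np.float64(0.0004944883481157289), np.float64(0.0004944883481158175)])
short (array([0.69676591, 0.39837384, 0.11151701]), [np.float64(0.000759504583311483), np.float64(0.0007595045833113472)]) [0.6877941  0.41330597 0.        ]
cal [ 0.37894425 -0.03085567  0.005     ] [ 0.38936008 -0.2566529   0.005     ]
square [array([ 0.68503326, -0.26034681,  0.        ]), array([ 0.56840017, -0.38161525,  0.        ])]
```

```bash
python3 - <<'E'
import pickle
from h import *
S,T=pickle.load(open("c0.pkl","rb"))
crop(S,300,0,180,200,4,"pics/s_press.png")
crop(T,380,130,132,220,3,"pics/t_press.png")
for a,b in(((411.5,214),(326,131)),((411.5,214),(328,42))): print(tri(T,a,S,b))
print("lamp",tri(T,(182,137.6),S,(157,190)))
print("lampright",tri(T,(224,75),S,(198,138)))
hl=atz(T,120+451/4,140+236/4,.058);hr=atz(T,120+575/4,140+252/4,.058);d=hl-hr;print(hl,hr,np.linalg.norm(d),np.degrees(np.arctan2(-d[0],d[1])))
E
```

```text
(array([ 0.48420657, -0.38158616,  0.23246687]), [np.float64(0.0038942172609578367), np.float64(0.0038942172609579056)])
(array([ 0.45303517, -0.24874877,  0.56909462]), [np.float64(0.02646174861906037), np.float64(0.026461748619060338)])
lamp (array([0.71447474, 0.24933481, 0.14970522]), [np.float64(0.041333257806721015), np.float64(0.04133325780672107)])
lampright (array([0.78339517, 0.07580353, 0.28495774]), [np.float64(0.033434609735314307), np.float64(0.03343460973531422)])
[0.51877544 0.07747986 0.058     ] [ 0.5084589  -0.01621538  0.058     ] 0.09426149087402551 -6.283379594104327
```

View pics/s_press.png

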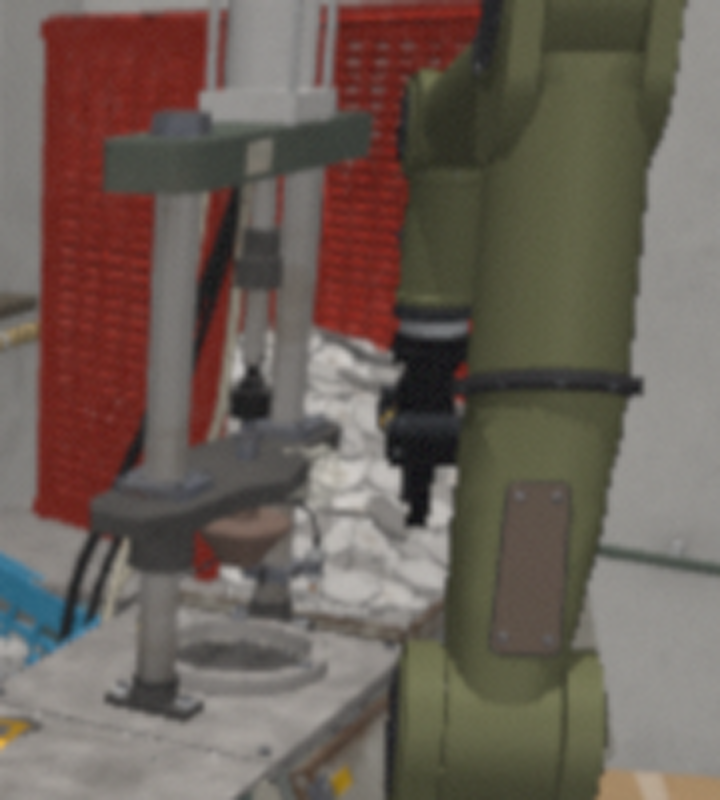

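View pics/t_press.png

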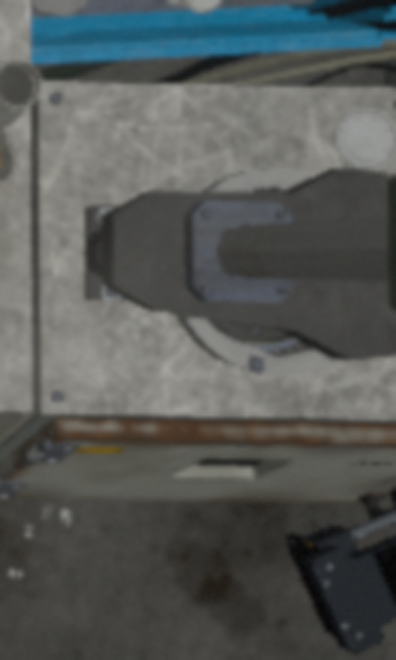

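```bash
cat >> h.py <<'E'
from scipy.spatial.transform import Rotation as Ro
def tool(st): return Ro.from_quat(st["orientation"]).as_matrix()
E
python3 - <<'E'
from rig import *
from h import *
s=read_state(); print(tool(s).round(3)); print(s["clock"],s["tcp_pos"])
E
```

```text
[[ 0.399  0.     0.917]
 [-0.917 -0.     0.399]
 [ 0.    -1.    -0.   ]]
1.5 [ 0.25955278 -0.59594858  0.22259268]
```

Request:
send_rows:
  offset:
    - [-2,-1.2,0]
    - [-3,-2,0]
    - [-3,-2,0]
    - [-3,-2,0]
    - [-3,-1,0]
    - [-1,0,0]
  delta_rot:
    - [0,0,0]
    - [0,0,0]
    - [0,0,0]
    - [0,0,0]
    - [0,0,0]
    - [0,0,0]
  claw: [0,0,0,0,0,0]
  squeeze: 30

```text
clock: 2.0
tcp_pos: [0.1991, -0.4568, 0.3083]
orientation: [0.592, -0.386, 0.389, -0.591]
ft_force: [0.6, -0.1, 0.1]
gripper_width: 0.634
```

Request:
send_rows:
  offset:
    - [0,0,2]
    - [-0.16,0,4]
    - [-0.16,0,4]
    - [-0.16,0,4]
    - [-0.16,0,4]
    - [-0.16,0,4]
    - [-0.16,0,4]
    - [-0.16,0,4]
    - [-0.16,0,4]
    - [-0.16,0,4]
    - [-0.16,0,4]
    - [-0.16,0,4]
    - [-0.16,0,4]
    - [-0.16,0,4]
    - [-0.16,0,4]
    - [-0.16,0,4]
    - [-0.16,0,4]
    - [-0.16,0,4]
    - [-0.16,0,4]
    - [-0.16,0,4]
  delta_rot:
    - [0,-2.3,0]
    - [0,-4.6,0]
    - [0,-4.6,0]
    - [0,-4.6,0]
    - [0,-4.6,0]
    - [0,-4.6,0]
    - [0,-4.6,0]
    - [0,-4.6,0]
    - [0,-4.6,0]
    - [0,-4.6,0]
    - [0,-4.6,0]
    - [0,-4.6,0]
    - [0,-4.6,0]
    - [0,-4.6,0]
    - [0,-4.6,0]
    - [0,-4.6,0]
    - [0,-4.6,0]
    - [0,-4.6,0]
    - [0,-4.6,0]
    - [0,-4.6,0]
  claw: [0,0,0,0,0,0,0,0,0,0,0,0,0,0,0,0,0,0,0,0]

```text
clock: 3.67
tcp_pos: [0.4586, 0.1978, 0.304]
orientation: [-0.692, -0.144, 0.144, 0.693]
ft_force: [0.5, 0.4, 0.3]
gripper_width: 0.004
```

```bash
python3 - <<'E'
from rig import *
from h import *
s=read_state(); R=tool(s);print(R.round(3)); print(s["clock"],s["tcp_pos"],s["joint_pos"].round(2),s["gripper_width"])
print("to button above",(R.T@(np.array([.5053,.335,.110])-s["tcp_pos"])*100).round(2), "yaw", np.degrees(np.arctan2(R[1,0],R[0,0])))
E
```

```text
[[ 0.917 -0.    -0.399]
 [ 0.399  0.001  0.917]
 [ 0.    -1.     0.001]]
3.6667 [0.45860525 0.19781784 0.30404271] [ 0.42 -0.   -0.86  1.66 -0.    1.48 -0.04] 0.004390715845377286
to button above [ 9.75 19.42 10.68] yaw 23.530477486607275
```

Request:
send_rows:
  offset:
    - [2.4,0,2.6]
    - [2.4,1,2.6]
    - [2.4,2,2.6]
    - [2.5,2.5,2.8]
    - [0,4,0]
    - [0,4,0]
    - [0,3,0]
    - [0,2,0]
    - [0,0,0]
    - [0,0,0]
  delta_rot:
    - [0,0,0]
    - [0,0,0]
    - [0,0,0]
    - [0,0,0]
    - [0,0,0]
    - [0,0,0]
    - [0,0,0]
    - [0,0,0]
    - [0,0,0]
    - [0,0,0]
  claw: [0,0,0,0,0,0,0,0,0,0]

```text
clock: 4.5
tcp_pos: [0.5047, 0.3284, 0.1203]
orientation: [-0.692, -0.142, 0.144, 0.693]
ft_force: [-0.6, 1.3, -0.4]
gripper_width: 0.003
```

```bash
python3 - <<'E'
from rig import *
from h import *
s=read_state(); R=tool(s); print(s["clock"],s["tcp_pos"],s["joint_pos"].round(2),s["gripper_width"])
print("to button",(R.T@(np.array([.5053,.335,.091])-s["tcp_pos"])*100).round(2))
S=camera("scene");T=camera("top")
crop(S,170,190,100,75,7,"pics/s2.png");crop(T,110,150,120,90,6,"pics/t2.png")
print(proj(S,s["tcp_pos"]),proj(T,s["tcp_pos"]))
E
```

```text
4.5 [0.504729   0.32838996 0.12033623] [ 0.1   0.43 -0.9   1.67  0.36  1.21 -0.48] 0.0026893697572719353
to button [0.32 2.93 0.58]
[201.79244489 226.76182462] [143.61886225 201.23233243]
```

View pics/s2.png

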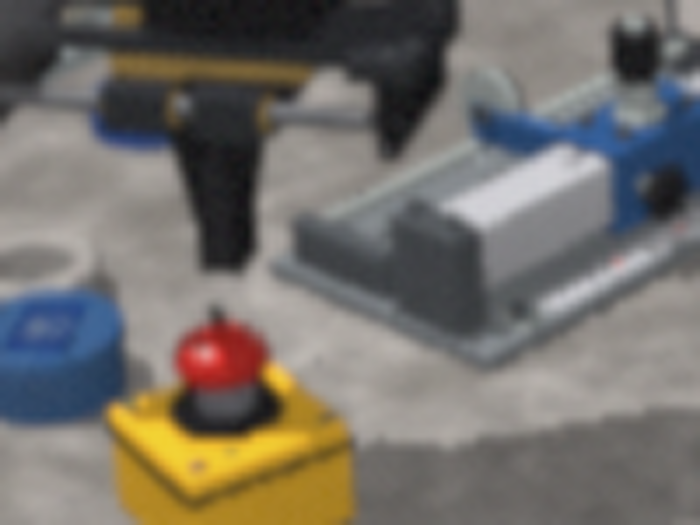

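View pics/t2.png

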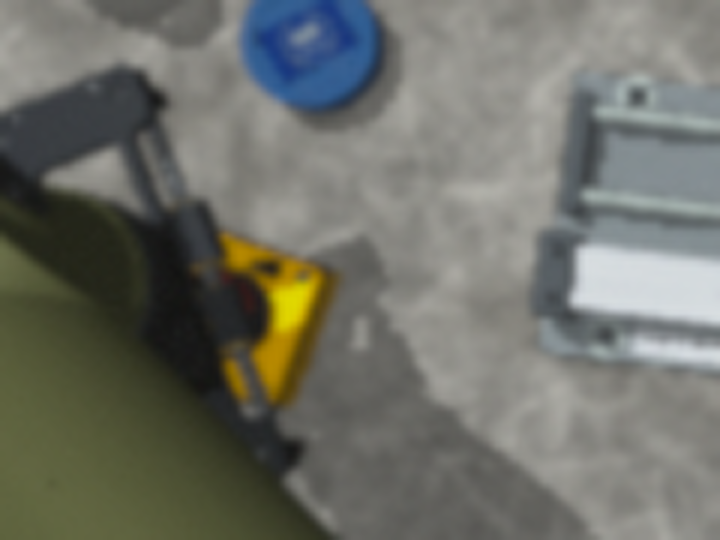

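Request:
send_rows:
  offset:
    - [0.3,1,0.5]
    - [0,1,0]
    - [0,0.5,0]
    - [0,0.4,0]
    - [0,0.4,0]
    - [0,0.3,0]
    - [0,0.3,0]
    - [0,0,0]
    - [0,0,0]
  delta_rot:
    - [0,0,0]
    - [0,0,0]
    - [0,0,0]
    - [0,0,0]
    - [0,0,0]
    - [0,0,0]
    - [0,0,0]
    - [0,0,0]
    - [0,0,0]
  claw: [0,0,0,0,0,0,0,0,0]

```text
clock: 5.35
tcp_pos: [0.5061, 0.3339, 0.0831]
orientation: [0.693, 0.142, -0.142, -0.692]
ft_force: [-1.4, -2.1, 5.6]
gripper_width: 0.003
```

Request:
send_rows:
  offset:
    - [0,0.3,0]
    - [0,0,0]
    - [0,0,0]
    - [0,0,0]
  delta_rot:
    - [0,0,0]
    - [0,0,0]
    - [0,0,0]
    - [0,0,0]
  claw: [0,0,0,0]

```text
clock: 5.68
tcp_pos: [0.5063, 0.3342, 0.0828]
orientation: [0.693, 0.143, -0.142, -0.692]
ft_force: [-5.7, -5.5, 21.4]
gripper_width: 0.011
```

Request:
send_rows:
  offset:
    - [0,-2,0]
    - [0,-4,0]
    - [0,-4,0]
    - [0,-1,0]
    - [-1.4,0,-3.5]
    - [-1.4,0,-3.5]
    - [-1.4,0,-3.5]
    - [-1.4,0,-3.5]
    - [-1.4,0,-3.5]
    - [-1.4,0,-3.5]
    - [-1.4,0,-3.5]
    - [-1.4,0,-3.5]
    - [0,0,0]
    - [0,0,0]
  delta_rot:
    - [0,0,0]
    - [0,0,0]
    - [0,0,0]
    - [0,0,0]
    - [0,0,0]
    - [0,0,0]
    - [0,0,0]
    - [0,0,0]
    - [0,0,0]
    - [0,0,0]
    - [0,0,0]
    - [0,0,0]
    - [0,0,0]
    - [0,0,0]
  claw: [0,0,0,0,5,5,5,5,5,5,5,5,5,5]

```text
clock: 6.85
tcp_pos: [0.5139, 0.0293, 0.1892]
orientation: [0.693, 0.14, -0.14, -0.693]
ft_force: [-0.7, 1.0, -0.3]
gripper_width: 0.562
```

Request:
send_rows:
  offset:
    - [0,0,0]
    - [0,0,0]
    - [0,0,0]
    - [0,0,0]
    - [0,0,0]
    - [0,0,0]
    - [0,0,0]
    - [0,0,0]
    - [0,0,0]
    - [0,0,0]
    - [0,0,0]
    - [0,0,0]
    - [0,0,0]
  delta_rot:
    - [0,-3,0]
    - [0,-6,0]
    - [0,-6,0]
    - [0,-6,0]
    - [0,-6,0]
    - [0,-6,0]
    - [0,-6,0]
    - [0,-6,0]
    - [0,-6,0]
    - [0,-6,0]
    - [0,-3.2,0]
    - [0,0,0]
    - [0,0,0]
  claw: [5,5,5,5,5,5,5,5,5,5,5,5,5]

```text
clock: 7.93
tcp_pos: [0.5137, 0.034, 0.1894]
orientation: [-0.528, -0.471, 0.471, 0.528]
ft_force: [0.2, 1.2, 0.8]
gripper_width: 0.574
```

```bash
python3 - <<'E'
from rig import *
from h import *
s=read_state(); R=tool(s); print(s["clock"],s["tcp_pos"],s["joint_pos"].round(2),s["gripper_width"],s["ft_force"])
print(R.round(3))
print("to hover",(R.T@(np.array([.5147,.0308,.125])-s["tcp_pos"])*100).round(2))
S=camera("scene");T=camera("top")
crop(S,170,150,160,120,5,"pics/s3.png");crop(T,120,140,190,110,4,"pics/t3.png")
hsv=cv2.cvtColor(T["image"],cv2.COLOR_RGB2HSV)
for c in (S,T): print([ (round(d["p"],2),(np.array(d["extent"])*[512,384,512,384]).round(1)) for d in look_for(c,"stop_button")+look_for(c,"knob")])
E
```

```text
7.9333 [0.51371532 0.03396207 0.18942331] [ 0.75  0.12 -0.92  1.8   0.1   1.26  1.26] 0.5740821671162883 [0.15825353 1.23769916 0.77378494]
[[ 0.114  0.    -0.993]
 [ 0.993  0.     0.114]
 [ 0.    -1.    -0.   ]]
to hover [-0.31  6.44 -0.13]
[(0.48, array([195.8, 236. ,  12.6,  13.9]))]
[]
```

View pics/s3.png

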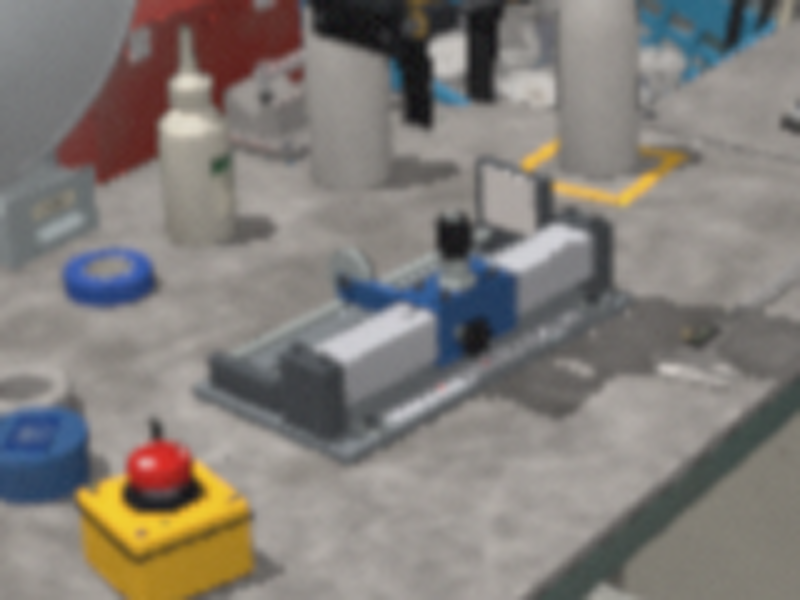

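View pics/t3.png

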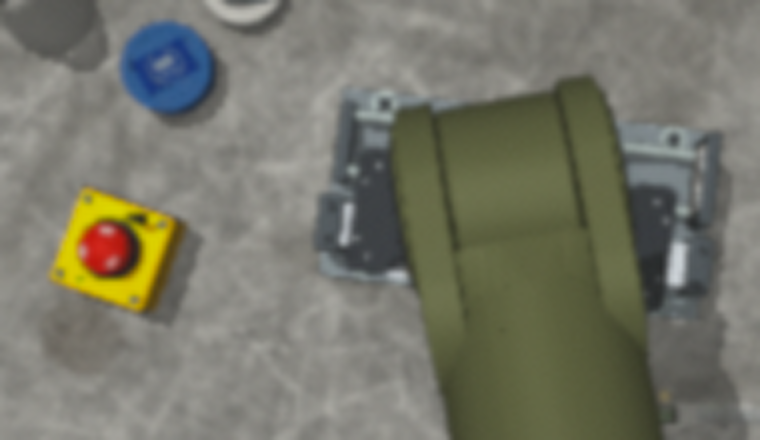

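Request:
send_rows:
  offset:
    - [-0.3,2,-0.1]
    - [0,3,0]
    - [0,1.5,0]
    - [0,0,0]
    - [0,0,0]
  delta_rot:
    - [0,0,0]
    - [0,0,0]
    - [0,0,0]
    - [0,0,0]
    - [0,0,0]
  claw: [5,5,5,5,5]

```text
clock: 8.65
tcp_pos: [0.514, 0.0295, 0.1241]
orientation: [-0.527, -0.47, 0.471, 0.528]
ft_force: [0.3, 0.2, 0.4]
gripper_width: 0.581
```

```bash
python3 - <<'E'
from rig import *
from h import *
s=read_state(); R=tool(s); print(s["clock"],s["tcp_pos"],s["gripper_width"],s["ft_force"])
print("to grasp",(R.T@(np.array([.5147,.0308,.085])-s["tcp_pos"])*100).round(2))
S=camera("scene")
crop(S,220,160,80,60,9,"pics/s4.png");
print((proj(S,s["tcp_pos"])-[220,160])*9, (proj(S,s["tcp_pos"]+R[:,0]*.025)-[220,160])*9,(proj(S,[.5147,.0308,.1125])-[220,160])*9)
E
```

```text
8.65 [0.51397839 0.02951148 0.1241416 ] 0.5805557158183103 [0.25788208 0.20537881 0.36717811]
to grasp [ 0.13  3.91 -0.06]
[362.8638141  267.14070534] [317.37824824 288.03968508] [360.14659727 296.2619067 ]
```

View pics/s4.png

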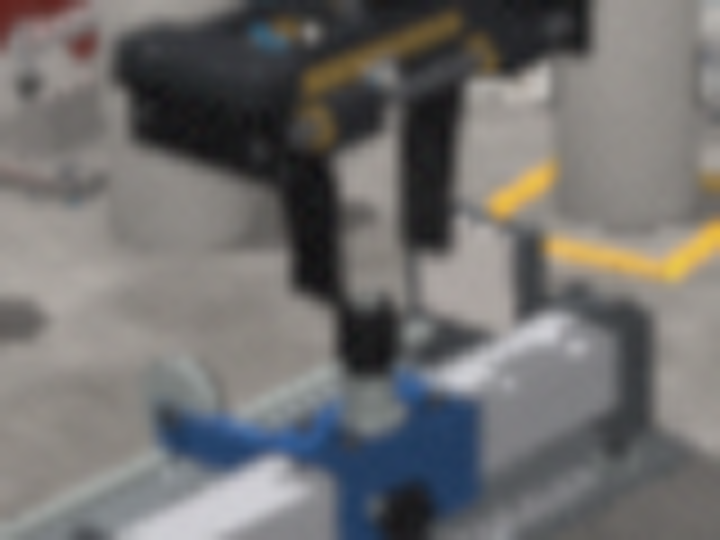

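Request:
send_rows:
  offset:
    - [0.1,1,0]
    - [0,1,0]
    - [0,1,0]
    - [0,0.9,0]
    - [0,0,0]
    - [0,0,0]
  delta_rot:
    - [0,0,0]
    - [0,0,0]
    - [0,0,0]
    - [0,0,0]
    - [0,0,0]
    - [0,0,0]
  claw: [5,5,5,5,5,5]

```text
clock: 9.2
tcp_pos: [0.5139, 0.0305, 0.0846]
orientation: [-0.527, -0.47, 0.471, 0.528]
ft_force: [-0.6, -0.6, -0.1]
gripper_width: 0.577
```

Request:
send_rows:
  offset:
    - [0,0,0]
    - [0,0,0]
    - [0,0,0]
    - [0,0,0]
    - [0,0,0]
    - [0,0,0]
    - [0,0,0]
    - [0,0,0]
  delta_rot:
    - [0,0,0]
    - [0,0,0]
    - [0,0,0]
    - [0,0,0]
    - [0,0,0]
    - [0,0,0]
    - [0,0,0]
    - [0,0,0]
  claw: [3,2,2,2,2,2,2,2]
  squeeze: 35

```text
clock: 9.87
tcp_pos: [0.5149, 0.0309, 0.0857]
orientation: [0.528, 0.471, -0.47, -0.528]
ft_force: [0.9, 1.8, -0.3]
gripper_width: 0.271
```

Request:
send_rows:
  offset:
    - [0,-0.4,0]
    - [0,-0.4,0]
    - [0,-0.3,0]
    - [0,0,0]
    - [0,0,0]
    - [0,0,0]
  delta_rot:
    - [0,0,0]
    - [0,0,0]
    - [0,0,0]
    - [0,0,0]
    - [0,0,0]
    - [0,0,0]
  claw: [2,2,2,2,2,2]

```text
clock: 10.37
tcp_pos: [0.5146, 0.0303, 0.0963]
orientation: [0.528, 0.471, -0.47, -0.528]
ft_force: [4.3, 2.0, -5.1]
gripper_width: 0.275
```

```bash
python3 - <<'E'
from rig import *
from h import *
s=read_state(); R=tool(s); print(s["clock"],s["tcp_pos"],s["gripper_width"],s["ft_force"])
S=camera("scene")
crop(S,220,160,80,60,9,"pics/s5.png");
E
```

```text
10.3667 [0.514644   0.03028539 0.09628295] 0.2745118054021859 [ 4.31185618  1.9945465  -5.10072174]
```

View pics/s5.png

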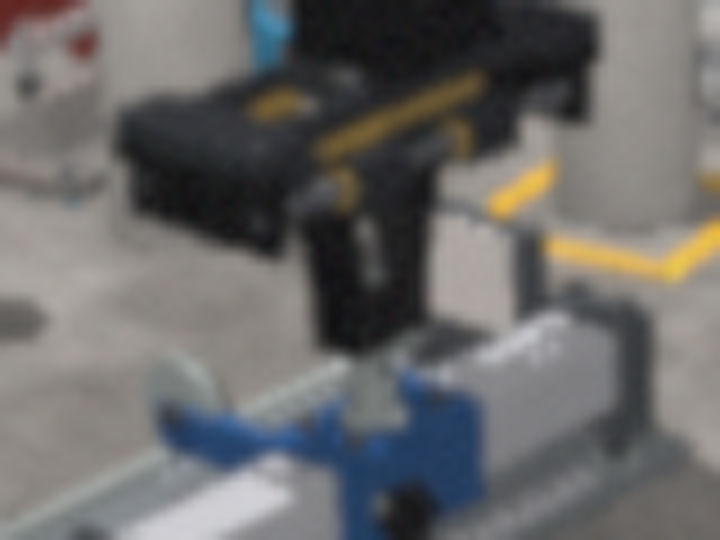

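Request:
send_rows:
  offset:
    - [0.3,0,-0.06]
    - [0.5,0,0]
    - [0.6,0,0]
    - [0.6,0,0]
    - [0.6,0,0]
    - [0.6,0,0]
    - [0.6,0,0]
    - [0.5,0,0]
    - [0.3,0,0]
    - [0,0,0]
    - [0,0,0]
  delta_rot:
    - [0,0,0]
    - [0,0,0]
    - [0,0,0]
    - [0,0,0]
    - [0,0,0]
    - [0,0,0]
    - [0,0,0]
    - [0,0,0]
    - [0,0,0]
    - [0,0,0]
    - [0,0,0]
  claw: [2,2,2,2,2,2,2,2,2,2,2]

```text
clock: 11.33
tcp_pos: [0.5198, 0.0776, 0.0963]
orientation: [-0.527, -0.471, 0.471, 0.528]
ft_force: [-1.7, 1.2, -5.7]
gripper_width: 0.273
```

```bash
python3 - <<'E'
from rig import *
from h import *
s=read_state(); R=tool(s); print(s["clock"],s["tcp_pos"],s["gripper_width"],s["ft_force"],s["joint_pos"].round(2))
print("moved along",(s["tcp_pos"]-[.5146,.0303,.0963])@[.109,.994,0], "tool", (R.T@(s["tcp_pos"]-[.5146,.0303,.0963])*1000).round(1))
S=camera("scene")
crop(S,200,160,100,75,8,"pics/s6.png");
print([(round(d["p"],2),(np.array(d["extent"])*[512,384,512,384]).round(1)) for d in look_for(S,"stop_pad")][:2])
E
```

```text
11.3333 [0.51977737 0.07757101 0.0962802 ] 0.27340110665036793 [-1.74436754  1.17271528 -5.66665458] [ 0.61  0.27 -0.91  1.88  0.24  1.1   1.07]
moved along 0.04755171349989623 tool [47.6  0.1  0.2]
[(0.86, array([223.4, 194.3,  42.7,  32.6]))]
```

View pics/s6.png

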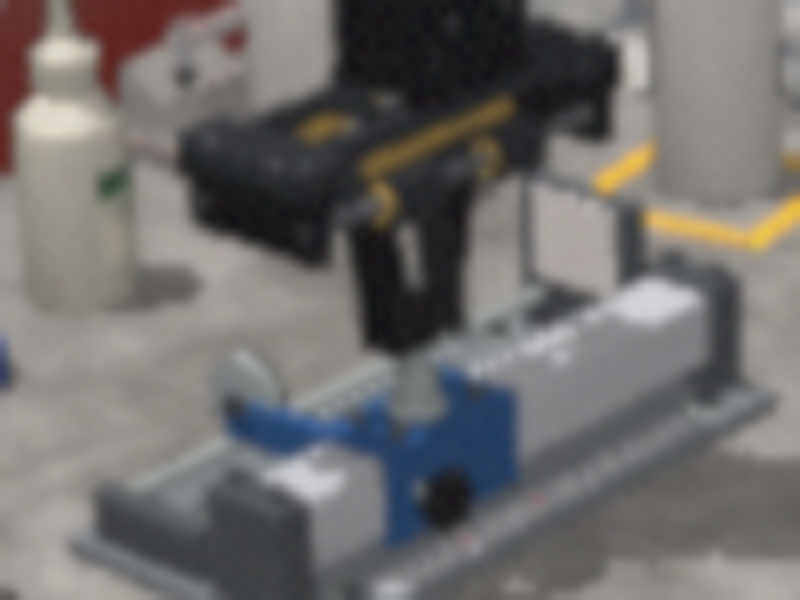

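Request:
send_rows:
  offset:
    - [-0.03,0.3,0]
    - [0,0.3,0]
    - [0,0.3,0]
    - [0,0.2,0]
    - [0,0,0]
    - [0,0,0]
  delta_rot:
    - [0,0,0]
    - [0,0,0]
    - [0,0,0]
    - [0,0,0]
    - [0,0,0]
    - [0,0,0]
  claw: [2,2,2,2,2,2]

```text
clock: 11.93
tcp_pos: [0.5198, 0.077, 0.0853]
orientation: [-0.527, -0.471, 0.471, 0.528]
ft_force: [-3.9, 4.3, -3.7]
gripper_width: 0.277
```

Request:
send_rows:
  offset:
    - [-0.05,0.2,0.05]
    - [0,0.2,0]
    - [0,0,0]
    - [0,0,0]
  delta_rot:
    - [0,0,0]
    - [0,0,0]
    - [0,0,0]
    - [0,0,0]
  claw: [2,2,2,2]

```text
clock: 12.27
tcp_pos: [0.5199, 0.0771, 0.0821]
orientation: [-0.527, -0.471, 0.47, 0.528]
ft_force: [-4.2, 4.7, 0.5]
gripper_width: 0.278
```

Request:
send_rows:
  offset:
    - [0,0.2,0]
    - [0,0.1,0]
    - [0,0,0]
    - [0,0,0]
  delta_rot:
    - [0,0,0]
    - [0,0,0]
    - [0,0,0]
    - [0,0,0]
  claw: [2,2,2,2]

```text
clock: 12.6
tcp_pos: [0.5202, 0.0772, 0.0819]
orientation: [0.528, 0.471, -0.471, -0.528]
ft_force: [-12.0, 3.0, 20.9]
gripper_width: 0.273
```

Request:
send_rows:
  offset:
    - [0,-0.1,0.1]
    - [0,0,0]
    - [0,0,0]
    - [0,0,0]
    - [0,0,0]
    - [0,0,0]
  delta_rot:
    - [0,0,0]
    - [0,0,0]
    - [0,0,0]
    - [0,0,0]
    - [0,0,0]
    - [0,0,0]
  claw: [2,2,2,2,2,2]

```text
clock: 13.1
tcp_pos: [0.52, 0.0771, 0.082]
orientation: [0.528, 0.472, -0.47, -0.527]
ft_force: [-7.1, 3.6, 12.3]
gripper_width: 0.273
```

```bash
python3 - <<'E'
from rig import *
from h import *
s=read_state(); R=tool(s); print(s["clock"],s["tcp_pos"],s["gripper_width"],s["ft_force"],np.abs(s["joint_velocities"]).max())
S=camera("scene"); T=camera("top")
crop(S,170,160,160,120,5,"pics/s7.png"); cv2.imwrite("pics/t7.png",cv2.resize(T["image"][:,:,::-1],(800,600)))
for t in (0,.2,.4): pass
s=read_state(); print(s["clock"],s["tcp_pos"],s["ft_force"])
crop(S,235,180,50,40,16,"pics/s8.png")
E
```

```text
13.1 [0.51997943 0.07714777 0.08199293] 0.2729465925667949 [-7.05442983  3.60989566 12.28230352] 0.0027999477935756953
13.2 [0.51996389 0.07715936 0.08197422] [-8.03512999  3.26678501 12.50983848]
```

View pics/s7.png

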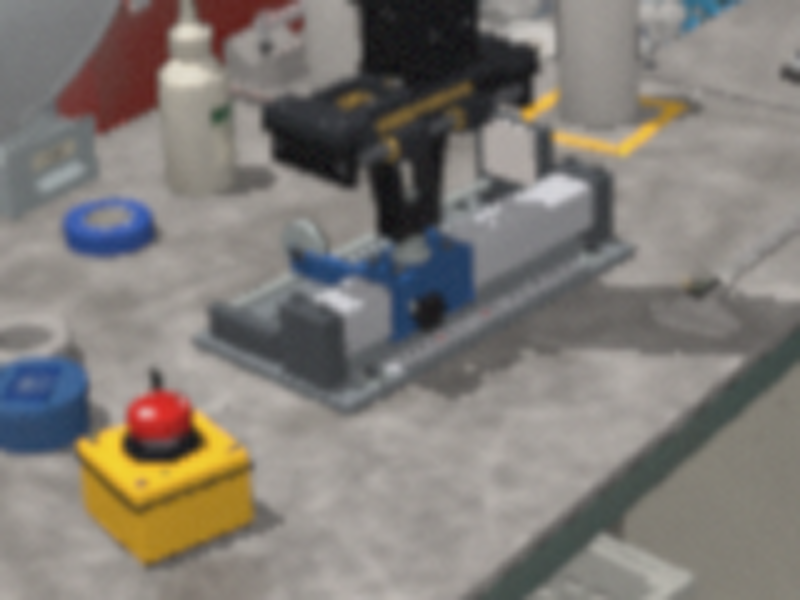

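View pics/t7.png

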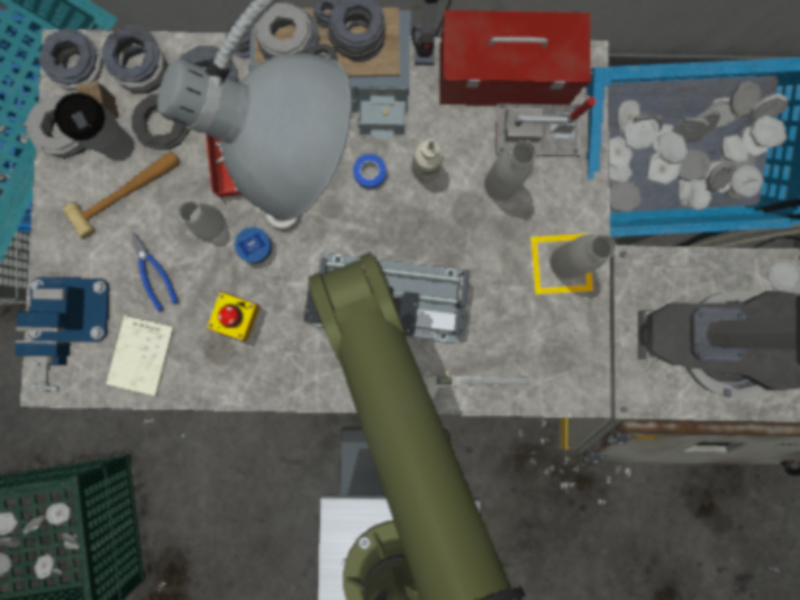

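```bash
python3 - <<'E'
from rig import *
print(hand_in()); s=read_state(); print(s["clock"],s["tcp_pos"],s["ft_force"],s["gripper_width"])
E
```

```text
the job is handed in; nothing more can be done
None
the job is handed in; nothing more can be done
```

I handed the job in at about 13.2 s. The red button is latched and the stop is pinned in the left hole for the tall shell. The gripper is still holding the knob and pressing it down. The hand-in reports no verdict, so what follows is from my own checks.

- **Shell in the tape square:** it is the tall one. Two views put its top at 203 mm, against 205 mm given.
- **Red button:** the closed fingers pressed it down to about 83 mm. The force then rose to 21 N with no more travel, and later pictures still show it down.
- **Moving the stop:** I raised the knob 10.6 mm from rest, against 5 to 6 N of spring force. I slid it about 47 mm to the left and lowered it without meeting the tube's top face.
- **Pin fully home:** the knob came up hard against its shoulder at 21 N, and I eased it back to a hold. The last reading was about 12.5 N down, with a 35 N grip commanded and the arm at rest.
- **Sleeve position:** it measures about 47 mm from the middle hole.
- **Shells and caliper:** none looked shifted in the last pictures. The arm's shadow lay over the caliper and the arm hid its jaw end from above, so that check is weaker.

**Readings that disagreed:** the knob went 3.8 mm below its rest position instead of about 3 mm; I put that down to sensor noise or a slight slip in the fingers. A side force of about 7 to 8 N in x also remained in the hold. I could not see the pin itself, so "fully home" rests on the height and force readings.

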